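# Feed a jig block along the fence to its stop with a push stick

## Task

Pick up the wooden push stick and, with its tip in the notch at the jig block's back corner, press the block square against the fence near where it stands, then feed it along the fence, never letting it come away, until it is firmly home against the end stop. Press with about 8 N on the fence all the way and on the stop at the end (at least 5, and never over 12), and touch the block with nothing but the stick. Then lay the stick down on the bench, clear of the board, and leave everything else as it is, the block at home.

Things in the scene. Friction and masses are not known exactly. Their poses are not given: they have to be found in the camera images.
- guide_board: Fixed plywood guide board, 150 (x) x 300 (y) x 12 mm, origin at the centre of its underside on the bench. At zero yaw its +x points away from the robot. The fence stands along its far (+x) side, the end stop at its -y end; the block is fed towards -y, and starts near the +y end. Board, fence and stop are rigid; the block slides with dry friction of unknown strength.
- fence: Aluminium fence, 30 mm high above the board: a fixed bracket (its pose is given: origin on the board, 30 mm to +x of the board's middle) and in front of it a straight face plate that pivots at home_corner, locked up to 0.045 rad either way out of parallel with the board, differently each time. The given pose does not show this: the face must be felt.
- end_stop: Steel end stop fixed on the board, 55 mm (x) x 20 mm thick (y), 34 mm high above the board, origin under its middle; its face, 10 mm to +y of the origin, looks to +y.
- home_corner (a point): Point on the board's top (12 mm above the bench) where the fence face and the stop face meet; axes as the guide board's. With the block at home, block_center lies 35 mm to -x and 45 mm to +y from here, give or take 2 mm for the fence's slant.
- jig_block: Loose wooden jig block, 70 (x) x 90 (y) x 40 mm high, 0.35 to 0.85 kg, origin under its middle; two steel bushes stand 4 mm out of its top. Its +x side goes against the fence, its -y end against the stop. A square notch 22 x 22 mm is cut, full height, out of its back near corner (-x, +y). It starts 2 to 35 mm off the fence, a little askew, 135 to 165 mm from home.
- block_center (a point): Centre of the jig block, half-way up; axes as the block's.
- block_notch (a point): Inner corner of the notch, half-way up the block, at x = -13, y = +23 mm from block_center. From it one notch wall runs 22 mm to -x (faces back, +y: push here to feed), the other 22 mm to +y (faces the robot, -x: push here to press to the fence).
- push_stick: The push stick; origin under its middle, axes as at stick_center.
- stick_center (a point): Loose wooden push stick lying on the bench: a bar 200 mm long (y), 30 mm high, 22 mm wide (x), 0.12 kg. This is its middle, half-way up (15 mm above the bench), the place to grip it across its 22 mm. Its y axis runs from the tip to the handle end (tip at -y).
- stick_tip (a point): Front end of the push stick, half-way up, 100 mm from stick_center to -y. The last 57 mm are narrowed to 14 mm wide (7 mm either side of the middle line), with a round nose of 7 mm radius.
- tin_center (a point): Open tin with screws, 64 mm across, 50 mm high; its centre, half-way up. Bystander.
- tape_center (a point): Roll of tape lying flat, 72 mm across, 26 mm high; its centre, half-way up. Bystander.
- spray_small: Small white bottle, 34 mm across, 130 mm high, origin under its middle. Bystander.
There are look-alikes about, which are no part of the job. Of the things like the jig_block, leave any that is purple; of the rest the larger one is meant.

How it is judged:
By the outcome, as a careful person would: the job done as asked, in the order asked, and still so for the second after the job is handed in, with the robot touching nothing.
It also fails if it takes over 72 s, if anything falls off the work surface, if the arm or the gripper's body presses on something with over 40 N, if the wrist force passes 120 N, or if a joint passes its speed limit or range.

## Robot

A 7-joint arm with a two-finger parallel gripper is mounted at the origin on a cart in front of the work surface, level with it; the furniture and walls round the work are solid. World frame = base frame: x ahead of the robot, y to its left, z up, the work surface at z = 0. Lengths are in m, angles in rad, forces in N, time in s.
With the tool pointing down it reaches from about 0.4 to 0.85 m from the base axis. Payload 4.5 kg.
Tool frame: the origin (TCP) lies at the very end of the fingers, on their centre line; the grasp point (between the pads) lies 19 mm behind it; y points along the fingers, x is the direction in which the jaws open and shut, and the axes are right-handed (so a half turn about y gives the same grasp; the last joint's range is limited). The gripper opens to 88 mm and grips with 3 to 60 N. Pads are 18 mm wide; open, the fingers measure 123 mm over their backs; the gripper's body (75 mm by 187 mm) begins 45 mm behind the grasp point.
Start: joints at [1.229, 0.689, -0.195, 1.565, 0.157, 0.902, -0.215], TCP at [0.229, -0.581, 0.239] pointing down, gripper open.
Joint ranges: [-3.01, 3.01], [-0.46, 2.08], [-1.47, 1.51], [0.13, 2.56], [-1, 4.14], [0.04, 2.09], [-2.66, 2.66]. Speed limits (rad/s): [2.57, 2.57, 3.14, 3.14, 3.14, 3.14, 3.14].

## Interface

Orientations are given as a rotation vector (axis times angle).
In Python, from workcell import robot, sense, optics, order gives the robot as it stands. Calls block until the motion is done:
- robot.goto(position, orientation): joint-space move of the TCP to a pose.
- robot.move_l(position, ori=None, max_speed=0.15): straight line of the TCP; ori=None keeps the orientation; max_speed is the mean speed in m/s.
- robot.set_joints(angles): joint-space move.
- robot.release() and robot.grab(grip_force=None): open the fingers fully, or close them until they stop; grip_force is the grip in N (None keeps the last).
- robot.hold(seconds).
- robot.ik(position, orientation): joint angles nearest the present ones, or None.
- sense(): the state.
- optics.camera(name): name is "side" or "top"; returns a dict with "img" (480x640x3 uint8, red, green, blue), "K" (3x3 intrinsics, pixels), "xyz" and "orientation" of the camera in the world. Camera axes: x right, y down, z forward; pixel columns grow to the right and rows downward; lengths in m; the calibration is good to about 2 mm. A picture is of the moment at which its call begins. There is no depth.
A pose or a line that the arm cannot do raises robot.IKError and nothing moves.
- order.sign_off(): hands the job in, once; it reports no verdict.
The state is a dict: "time": time; "joints": joint angles; "dq": joint speeds; "joint_efforts": joint torques, N m; "ee_pos": TCP position; "tcp_rot": TCP orientation; "wrist_force": force on the tool from outside, world axes, zero at the start; "wrist_torque": the same for the moment, N m; "grip_width": finger opening in m.
Only numpy, scipy, OpenCV 4.12 (cv2) and the standard library are available. Lean on these libraries where they do the work, as an engineer would, in place of code of your own. Each camera call takes 0.05 s, during which the arm holds its last target. There are 200 camera calls.

## Working session

There is one attempt and no reset: what is moved stays moved. The work goes in short steps, each a Python script; the robot and the scene stay as the last script left them, time stands still between calls to the robot, and variables do not carry over. Pictures are saved under pics/ and viewed, about 8 in all and at most 12, crops included, and the job is handed in when it is done.

```bash
ls; mkdir -p pics; python3 - <<'E'
from workcell import robot,sense,optics
import cv2,numpy as np
np.set_printoptions(precision=4,suppress=True)
s=sense();print(s)
for n in("top","side"):
    c=optics.camera(n);cv2.imwrite(f"pics/{n}0.png",c["img"][:,:,::-1]);print(n,c["K"],c["xyz"],c["orientation"])
E
```

```text
pics
{'time': 0.0, 'joints': array([ 1.2288,  0.69  , -0.1945,  1.5664,  0.1573,  0.9025, -0.2151]), 'dq': array([-0.0011,  0.0025, -0.0006,  0.0009, -0.001 ,  0.0003, -0.0006]), 'joint_efforts': array([  0.0005, -52.7553,  -1.2668, -15.3428,  -0.0527,   0.0066,
         0.0002]), 'ee_pos': array([ 0.2291, -0.5808,  0.2379]), 'tcp_rot': array([-1.363 ,  0.9292, -0.9266]), 'wrist_force': array([ 0.8945, -0.2274,  0.1378]), 'wrist_torque': array([0.006 , 0.0521, 0.026 ]), 'grip_width': 0.08802339905766099}
top [[537.0182   0.     319.5806]
 [  0.     537.0182 234.3927]
 [  0.       0.       1.    ]] [0.3059 0.0122 0.9953] [-2.1217  2.0903 -0.2252]
side [[499.5291   0.     315.5991]
 [  0.     499.5291 234.4613]
 [  0.       0.       1.    ]] [0.3031 0.6226 0.6277] [-0.4038  2.7095 -1.2589]
```

View pics/top0.png

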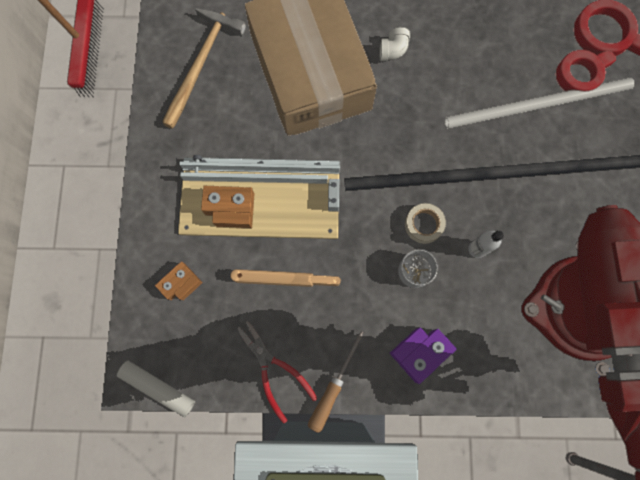

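View pics/side0.png

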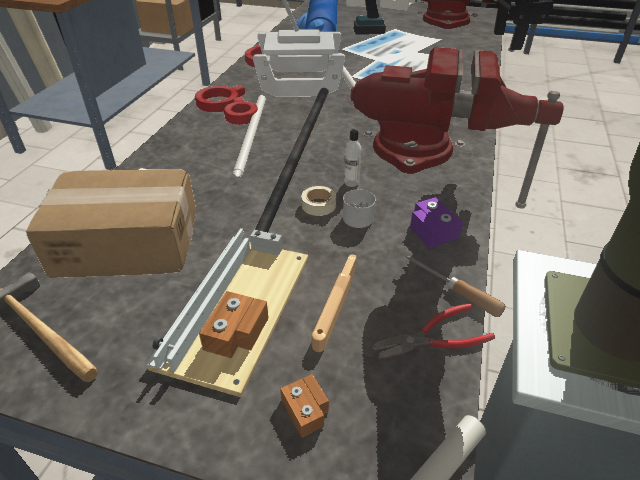

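Top view: the board spans about (180–340, 158–238), with the fence along the top and the stop at (333,190). The target block is centred near (228,206), with its notch at the lower left. The stick runs from its handle at (235,275) to its tip at (340,281). The decoys are the small brown block at (178,281) and the purple block at (423,354). The side view agrees. Next I'll measure.

```bash
cat > vis.py <<'E'
import cv2,numpy as np
from scipy.spatial.transform import Rotation as R
def rays(c,px,z):
    px=np.atleast_2d(np.asarray(px,float)); d=np.c_[px,np.ones(len(px))]@np.linalg.inv(c["K"]).T
    d=d@R.from_rotvec(c["orientation"]).as_matrix().T; o=np.asarray(c["xyz"])
    return o+d*((z-o[2])/d[:,2])[:,None]
def proj(c,p):
    q=(np.atleast_2d(p)-c["xyz"])@R.from_rotvec(c["orientation"]).as_matrix()@c["K"].T
    return q[:,:2]/q[:,2:]
def blobs(c,lo,hi,amin=150):
    m=cv2.inRange(cv2.cvtColor(c["img"],cv2.COLOR_RGB2HSV),lo,hi)
    m=cv2.morphologyEx(m,cv2.MORPH_OPEN,np.ones((2,2)))
    return m,[k for k in cv2.findContours(m,0,2)[0] if cv2.contourArea(k)>amin]
E
python3 - <<'E'
from workcell import optics
from vis import *
np.set_printoptions(precision=4,suppress=True)
c=optics.camera("top");im=c["img"];hsv=cv2.cvtColor(im,cv2.COLOR_RGB2HSV)
for n,p in dict(board=(300,210),board2=(190,228),block=(245,190),blocktop=(225,205),blockside=(230,224),stick=(285,276),tip=(325,281),fence=(260,165),plate=(260,178),stop=(333,186),decoy=(178,290)).items(): print(n,hsv[p[1],p[0]])
big=cv2.resize(im[150:300,150:350],(800,600),interpolation=cv2.INTER_CUBIC);cv2.imwrite("pics/crop0.png",big[:,:,::-1])
E
```

```text
board [ 21  90 204]
board2 [ 21  90 199]
block [ 13 144 131]
blocktop [ 14 147 158]
blockside [ 14 135  83]
stick [ 16 107 189]
tip [ 16 108 203]
fence [ 75  11 184]
plate [ 84  11 116]
stop [90  8 97]
decoy [ 14 148 141]
```

View pics/crop0.png

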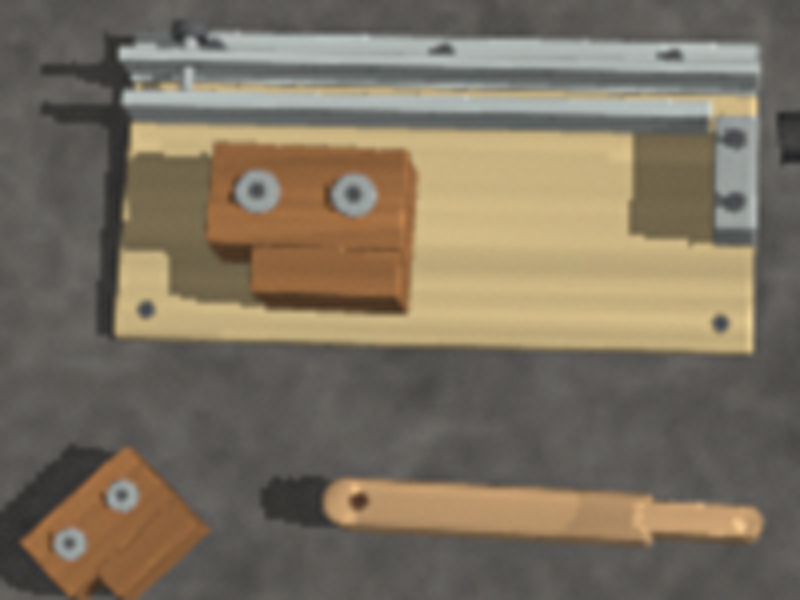

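The crop (4x, offset 150,150) shows the block top corners at about (213,141), (410,150) and (405,295), with the notch inner corner at (252,248). The stick runs from (323,500) to (764,525), and the stop face is at u≈714. I'll turn these into world points.

```bash
python3 - <<'E'
from workcell import optics
from vis import *
np.set_printoptions(precision=4,suppress=True)
c=optics.camera("top")
f=lambda z,*p: rays(c,np.array(p)/4+150-.375,z)
L=np.linalg.norm
b=f(.012,(116,337),(753,352),(760,45));print("board NL NR FR",b[:,:2],L(b[0]-b[1]),L(b[1]-b[2]))
d=b[0]-b[1];print("yaw",np.arctan2(-d[0],d[1]))
k=f(.052,(213,141),(410,150),(405,295),(207,240),(252,248));print("block FL FR NR L notch",k[:,:2],L(k[0]-k[1]),L(k[1]-k[2]))
u=f(.056,(257,190),(353,194));print("bush",u[:,:2]); d=k[0]-k[1];print("byaw",np.arctan2(-d[0],d[1])); d=u[0]-u[1];print(np.arctan2(-d[0],d[1]))
print("fence",f(.042,(125,110),(708,120))[:,:2]); print("stop",f(.046,(714,117),(714,230))[:,:2])
s=f(.03,(323,500),(764,525));d=s[0]-s[1];print("stick H T",s[:,:2],L(d),s.mean(0),"yaw",np.arctan2(-d[0],d[1]))
m,K=blobs(c,(10,75,90),(19,140,255));
for q in K:
    r=cv2.minAreaRect(q)
    if 250<r[0][0]<320 and 260<r[0][1]<300: print("stick rect",r,rays(c,r[0],.025))
kd=f(.04,(20,540),(127,447),(208,530),(95,597));print("decoy",kd[:,:2])
E
```

```text
board NL NR FR [[ 0.5186  0.2812]
 [ 0.5159 -0.0175]
 [ 0.6676 -0.0197]] 0.2987098144242155 0.1517078111194643
yaw -0.009320089309647214
block FL FR NR L notch [[0.6027 0.2323]
 [0.5997 0.1417]
 [0.5313 0.141 ]
 [0.5557 0.2321]
 [0.5522 0.2114]] 0.09065668815685161 0.06837188844822514
bush [[0.5785 0.2099]
 [0.5772 0.1661]]
byaw -0.032963563101852104
-0.028548946625276524
fence [[0.6203 0.2765]
 [0.6194 0.0051]]
stop [[0.6196 0.0024]
 [0.5654 0.0018]]
stick H T [[ 0.4406  0.1771]
 [ 0.4322 -0.0226]] 0.19986638153479877 [0.4364 0.0773 0.03  ] yaw -0.042057133504263364
stick rect ((286.0276184082031, 278.97515869140625), (110.21587371826172, 13.402502059936523), 3.012787342071533) [[0.4349 0.0764 0.025 ]]
decoy [[0.4193 0.3097]
 [0.462  0.2649]
 [0.425  0.2261]
 [0.3944 0.2744]]
```

Everything agrees with the given sizes: board 299×152, block 91×68, stick 200 mm, and the block starts about 18 mm off the fence. Now I'll check IK and grasp the stick.

```bash
cat > arm.py <<'E'
from workcell import robot,sense,optics
from vis import *
np.set_printoptions(precision=3,suppress=True)
def ori(phi,flip):   # tool down, jaws across a stick whose yaw is phi
    t=phi+np.pi*flip; x=np.array([np.cos(t),np.sin(t),0]); y=np.array([0,0,-1.])
    return R.from_matrix(np.c_[x,y,np.cross(x,y)]).as_rotvec()
def force(n=5):
    f=[]
    for _ in range(n): f.append(sense()["wrist_force"]); robot.hold(.01)
    return np.mean(f,0)
E
python3 - <<'E'
from arm import *
for fl in (0,1):
    for n,p,ph in [("up",(.436,.0655,.25),-.042),("grip",(.436,.0655,.004),-.042),("pre",(.50,.30,.08),.436),("end",(.53,.15,.02),.436),("end",(.53,.15,.1),.436)]:
        print(fl,n,robot.ik(p,ori(ph,fl)))
E
```

```text
0 up [ 0.088  0.47  -0.504  2.07   0.353  0.684 -0.69 ]
0 grip [ 0.414  1.316 -1.258  2.215  1.546  1.171 -1.798]
0 pre [-0.52   0.862 -0.173  1.812  0.281  0.491 -0.446]
0 end [-0.28   0.942 -0.134  1.922  0.372  0.302 -0.281]
0 end [-0.16   0.816 -0.337  1.898  0.512  0.513 -0.415]
1 up [ 0.49   0.704 -1.253  2.053  0.813  1.009  1.914]
1 grip [ 0.119  1.016 -0.615  2.23   1.588  0.513  1.271]
1 pre [-0.976  0.982  0.667  1.837 -0.955  0.682 -2.437]
1 end [-0.524  0.972  0.284  1.934 -0.757  0.344 -2.339]
1 end [-0.589  0.847  0.399  1.921 -0.646  0.504 -2.438]
```

```bash
python3 - <<'E'
from arm import *
o=ori(-.042,0)
p=sense()["ee_pos"]; robot.move_l([p[0],p[1],.33],max_speed=.3)
robot.goto([.436,.0655,.22],o); print(sense()["time"],sense()["ee_pos"],sense()["joints"])
robot.move_l([.436,.0655,.04],max_speed=.15); print("force free",force(),sense()["time"])
robot.move_l([.436,.0655,.004],max_speed=.08); print(force(),sense()["ee_pos"])
robot.grab(50); s=sense(); print(s["grip_width"],s["time"],force())
robot.move_l([.436,.0655,.09],max_speed=.15); s=sense(); print(s["grip_width"],s["time"],force(),s["wrist_torque"],s["joints"])
c=optics.camera("top");cv2.imwrite("pics/grasp.png",c["img"][100:340,100:420][:,:,::-1])
E
```

```text
3.1 [0.436 0.065 0.22 ] [ 0.109  0.53  -0.546  2.107  0.467  0.623 -0.807]
force free [-0.008  0.017  0.359] 4.4917Traceback (most recent call last):
  File "<stdin>", line 6, in <module>
workcell.IKError: the arm cannot follow that straight line within its joint ranges
```

```bash
python3 - <<'E'
from arm import *
print(sense()["joints"],sense()["ee_pos"])
for z in (.04,.03,.02,.012,.008,.004):
    for fl in (0,1): print(z,fl,robot.ik([.436,.0655,z],ori(-.042,fl)), robot.ik([.4365,.0775,z],ori(-.042,fl)))
E
```

```text
[-0.225  0.866 -0.045  2.248  0.901  0.044 -1.197] [0.436 0.066 0.04 ]
0.04 0 [-0.226  0.867 -0.045  2.248  0.901  0.043 -1.198] [-0.245  0.867 -0.056  2.241  0.888  0.055 -1.21 ]
0.04 1 [ 0.414  1.219 -1.258  2.215  1.457  1.117  1.381] [-0.306  0.871  0.043  2.242 -0.854  0.043 -2.609]
0.03 0 [-0.219  0.89  -0.055  2.249  1.478  0.043 -1.774] [-0.243  0.89  -0.059  2.242  1.327  0.047 -1.649]
0.03 1 [ 0.414  1.246 -1.258  2.216  1.482  1.132  1.368] [ 0.387  1.246 -1.258  2.209  1.48   1.132  1.35 ]
0.02 0 [-0.222  0.912 -0.05   2.249  2.025  0.044 -2.32 ] [-0.247  0.912 -0.052  2.242  1.855  0.043 -2.176]
0.02 1 [-0.132  0.914 -0.197  2.244  1.617  0.156  1.229] [-0.158  0.914 -0.196  2.237  1.572  0.155  1.248]
0.012 0 [-0.215  0.93  -0.061  2.248  2.207  0.061 -2.501] [-0.244  0.93  -0.056  2.241  2.148  0.054 -2.469]
0.012 1 [-0.132  0.932 -0.197  2.244  1.729  0.16   1.119] [-0.158  0.932 -0.197  2.237  1.684  0.159  1.138]
0.008 0 [-0.21   0.939 -0.07   2.248  2.238  0.072 -2.532] [-0.241  0.939 -0.061  2.241  2.221  0.062 -2.541]
0.008 1 [-0.132  0.941 -0.197  2.244  1.781  0.162  1.067] [-0.158  0.941 -0.196  2.237  1.738  0.161  1.085]
0.004 0 [ 0.012  0.976 -0.433  2.236  1.636  0.356 -1.924] [-0.225  0.948 -0.087  2.24   2.13   0.083 -2.449]
0.004 1 [-0.132  0.95  -0.196  2.243  1.831  0.165  1.018] [-0.158  0.95  -0.196  2.236  1.789  0.163  1.035]
```

```bash
python3 - <<'E'
from arm import *
o=ori(-.042,0)
robot.move_l([.436,.0655,.2],max_speed=.3); print(sense()["joints"])
robot.set_joints([0.012,.80,-.433,2.236,1.3,.36,-1.6]); print(sense()["ee_pos"])
for z in (.06,.05,.04,.02,.004): print(z,robot.ik([.436,.0655,z],o))
q=robot.ik([.436,.0655,.05],o)
if abs(q[2])>.25 and q[5]>.2:
    robot.goto([.436,.0655,.05],o); s=sense();print(s["time"],s["joints"],s["ee_pos"])
    try:
        robot.move_l([.436,.0655,.004],max_speed=.08); print(force(),sense()["ee_pos"],sense()["joints"])
    except robot.IKError as e: print(e)
print(sense()["time"])
E
```

```text
[ 0.126  0.574 -0.582  2.131  0.566  0.592 -0.907]
[0.451 0.058 0.08 ]
0.06 [ 0.024  0.85  -0.451  2.231  1.257  0.352 -1.565]
0.05 [ 0.009  0.869 -0.427  2.234  1.321  0.333 -1.627]
0.04 [-0.007  0.888 -0.402  2.236  1.391  0.314 -1.693]
0.02 [-0.034  0.928 -0.357  2.239  1.55   0.284 -1.845]
0.004 [-0.044  0.962 -0.34   2.239  1.681  0.279 -1.971]
6.25 [ 0.009  0.869 -0.427  2.234  1.32   0.334 -1.625] [0.436 0.065 0.05 ]
[ 0.016 -0.12   0.153] [0.437 0.066 0.005] [-0.009  0.968 -0.398  2.237  1.649  0.327 -1.938]
7.0167
```

```bash
python3 - <<'E'
from arm import *
robot.grab(50); s=sense(); print(s["grip_width"],s["time"],force())
robot.move_l([.436,.0655,.09],max_speed=.15); s=sense(); print(s["grip_width"],s["time"],force(),s["joints"])
print("pre",robot.ik([.50,.30,.09],ori(.436,0)),robot.ik([.50,.30,.02],ori(.436,0)))
c=optics.camera("top");cv2.imwrite("pics/grasp.png",cv2.resize(c["img"][120:330,120:400],None,fx=2,fy=2)[:,:,::-1])
E
```

```text
0.021757287110792282 8.0333 [ 0.112  0.201 -0.492]
0.021435926662342005 8.8167 [-0.174 -0.125 -1.016] [ 0.051  0.79  -0.493  2.219  1.072  0.393 -1.391]
pre [-0.208  0.949 -0.749  1.792  0.901  0.783 -0.998] [-0.257  1.042 -0.651  1.807  1.009  0.667 -1.083]
```

View pics/grasp.png

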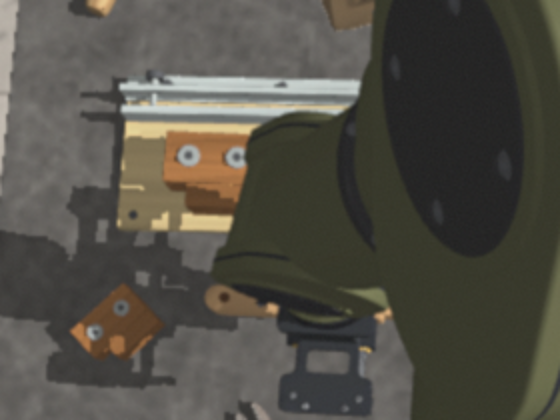

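The stick is held (width 21.5 mm, weight about 1.1 N). Next: over the notch, down with clearance, and a look.

```bash
cat >> arm.py <<'E'
PHI=.436; D=.081; U=np.array([-np.sin(PHI),np.cos(PHI)])   # grip = nose + D*U
def tcp(n,z): g=np.asarray(n)[:2]+D*U; return [g[0],g[1],z]
E
python3 - <<'E'
from arm import *
o=ori(PHI,0); N=np.array([.5385,.2257])
robot.goto(tcp(N,.12),o); s=sense(); print(s["time"],s["joints"],s["ee_pos"])
robot.move_l(tcp(N,.06),max_speed=.15); robot.move_l(tcp(N,.02),max_speed=.08)
robot.hold(.2); s=sense(); print(s["time"],s["joints"],s["ee_pos"],tcp(N,.02),force(20))
a=optics.camera("side")["img"];b=optics.camera("top")["img"]
A=cv2.resize(a[270:420,130:330],None,fx=2,fy=2,interpolation=2); B=cv2.resize(b[150:300,120:320],None,fx=2,fy=2,interpolation=2)
cv2.imwrite("pics/notch.png",np.hstack([A,B])[:,:,::-1])
E
```

```text
9.875 [-0.189  0.91  -0.772  1.77   0.844  0.833 -0.943] [0.504 0.296 0.119]
11.275 [-0.25   1.045 -0.657  1.797  1.005  0.676 -1.071] [0.505 0.299 0.02 ] [np.float64(0.5042923180952378), np.float64(0.299122302461191), 0.02] [ 0.1   -0.134 -1.029]
```

View pics/notch.png

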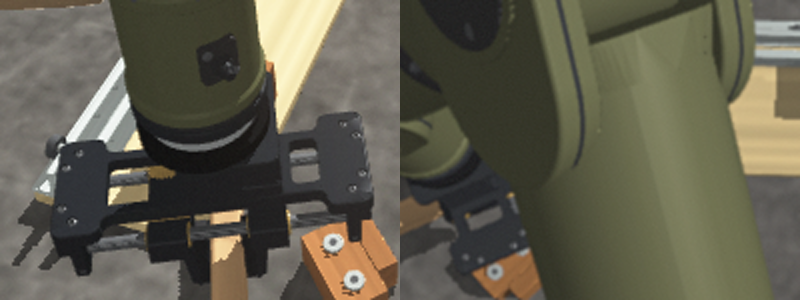

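Contact-free so far: wrist force x,y ≈ 0. Now I'll go in diagonally so that the nose sits in the corner and the block moves to the fence without yawing much, logging forces.

```bash
cat >> arm.py <<'E'
TARE=np.array([.05,-.13]); YF=-.003
def axes(y=YF): return np.array([np.cos(y),np.sin(y)]), np.array([np.sin(y),-np.cos(y)])  # press, feed
def press(n=3):
    f=-(force(n)[:2]-TARE); a,b=axes(); return f@a,f@b
E
python3 - <<'E'
from arm import *
N=np.array([.5385,.2257]); a,b=axes(); d=(a+b)/2**.5
t0=sense()["time"]
for i in range(40):
    N=N+d*.0015; robot.move_l(tcp(N,.02),max_speed=.03); p,f=press(); s=sense()
    if i>3: print(f"{i} {s['time']:.2f} N {N[0]:.4f} {N[1]:.4f} lag {(tcp(N,0)[0]-s['ee_pos'][0])*1e3:.2f} {(tcp(N,0)[1]-s['ee_pos'][1])*1e3:.2f} P {p:.2f} F {f:.2f}")
    if p>5 or f>8: break
np.save("N.npy",N)
E
```

```text
4 12.92 N 0.5438 0.2204 lag -0.08 0.09 P 0.60 F 0.64
5 13.19 N 0.5448 0.2193 lag -0.08 0.13 P -0.40 F -0.07
6 13.47 N 0.5459 0.2183 lag -0.09 -0.01 P -0.11 F 0.62
7 13.74 N 0.5470 0.2172 lag 0.31 -0.98 P 1.34 F 3.14
8 14.02 N 0.5480 0.2161 lag 0.32 -0.88 P 1.94 F 4.13
9 14.29 N 0.5491 0.2151 lag 0.02 -0.06 P 2.28 F 3.99
10 14.57 N 0.5501 0.2140 lag -0.04 0.16 P 2.01 F 3.71
11 14.84 N 0.5512 0.2129 lag 0.01 0.21 P 2.30 F 3.75
12 15.12 N 0.5522 0.2119 lag -0.01 0.20 P 2.30 F 3.31
13 15.39 N 0.5533 0.2108 lag -0.04 0.18 P 2.32 F 3.12
14 15.67 N 0.5544 0.2097 lag -0.05 0.17 P 2.79 F 3.15
15 15.94 N 0.5554 0.2087 lag -0.09 0.15 P 2.68 F 3.16
16 16.22 N 0.5565 0.2076 lag -0.12 0.17 P 2.87 F 3.25
17 16.49 N 0.5575 0.2066 lag -0.14 0.18 P 2.37 F 2.89
18 16.77 N 0.5586 0.2055 lag -0.11 0.15 P 2.43 F 3.14
19 17.04 N 0.5596 0.2044 lag -0.16 0.16 P 2.11 F 2.83
20 17.32 N 0.5607 0.2034 lag -0.12 0.16 P 2.18 F 3.15
21 17.59 N 0.5618 0.2023 lag -0.12 0.17 P 2.53 F 2.94
22 17.87 N 0.5628 0.2012 lag -0.12 0.14 P 2.68 F 3.40
23 18.14 N 0.5639 0.2002 lag -0.14 0.17 P 2.27 F 2.44
24 18.42 N 0.5649 0.1991 lag -0.11 0.15 P 2.55 F 3.04
25 18.69 N 0.5660 0.1980 lag -0.15 0.19 P 2.11 F 3.34
26 18.97 N 0.5671 0.1970 lag -0.14 0.16 P 1.95 F 3.30
27 19.24 N 0.5681 0.1959 lag 0.24 0.01 P 3.17 F 3.55
28 19.52 N 0.5692 0.1948 lag 0.94 -0.34 P 4.52 F 4.51
29 19.79 N 0.5702 0.1938 lag 1.66 -0.35 P 6.25 F 4.26
```

Sliding friction on the board is about 3.9 N, contact stiffness about 1.5 N/mm, and the fence is touched at nose x≈0.568. I'll press up first, then feed the first stretch under force control.

```bash
cat > feed.py <<'E'
from arm import *
def feed(n,step,stop_y=None,fmax=10.5,ptar=8.0):
    N=np.load("N.npy"); a,b=axes(); p,f=press(); out=None
    for i in range(n):
        N=N+b*step+a*np.clip((ptar-p)*.4e-3,-1e-3,1e-3); np.save("N.npy",N)
        robot.move_l(tcp(N,.02),max_speed=.03); p,f=press(); s=sense(); e=s["ee_pos"][:2]-D*U
        print(f"{i} {s['time']:.2f} nose {e[0]:.4f} {e[1]:.4f} P {p:.2f} F {f:.2f}")
        if f>fmax: out="F";break
        if not 5.5<p<10.8 and step>0: out="P";break
        if stop_y and N[1]<stop_y: out="y";break
    print("end",out); return out
E
python3 - <<'E'
from feed import *
feed(5,0,ptar=9.7)
feed(12,.001,ptar=8.3)
E
```

```text
0 20.09 nose 0.5688 0.1942 P 7.55 F 4.07
1 20.37 nose 0.5690 0.1943 P 9.00 F 4.15
2 20.64 nose 0.5691 0.1943 P 9.03 F 4.31
3 20.92 nose 0.5691 0.1943 P 9.73 F 3.79
4 21.19 nose 0.5691 0.1943 P 10.11 F 4.32
end None
0 21.49 nose 0.5689 0.1940 P 8.62 F 4.63
1 21.77 nose 0.5688 0.1939 P 8.56 F 6.56
2 22.04 nose 0.5686 0.1939 P 8.48 F 7.64
3 22.32 nose 0.5685 0.1938 P 8.69 F 8.64
4 22.59 nose 0.5684 0.1932 P 8.03 F 9.17
5 22.87 nose 0.5685 0.1923 P 8.15 F 9.69
6 23.14 nose 0.5684 0.1914 P 9.06 F 9.53
7 23.42 nose 0.5684 0.1901 P 8.32 F 9.70
8 23.69 nose 0.5684 0.1892 P 7.96 F 9.14
9 23.97 nose 0.5684 0.1883 P 8.14 F 9.21
10 24.24 nose 0.5684 0.1874 P 8.35 F 9.63
11 24.52 nose 0.5684 0.1863 P 8.11 F 9.89
end None
```

Sliding F is 9.5 N at P≈8.2, so fence friction is strong (μ≈0.7). A short hold will show whether friction stays put or relaxes. That tells me what wrist force means 8 N on the stop. Then I feed on.

```bash
python3 - <<'E'
from feed import *
for k in range(3):
    p,f=press(6); e=sense()["ee_pos"][:2]-D*U; print("hold",sense()["time"],e,p,f)
r=feed(60,.0022,stop_y=.092,fmax=13,ptar=8.0)
E
```

```text
hold 24.5667 [0.568 0.186] 8.570575644171265 10.036041644415937
hold 24.6167 [0.568 0.186] 8.418037630202855 9.648335614153268
hold 24.6667 [0.568 0.186] 8.251796097574637 9.194768827709856
0 24.97 nose 0.5684 0.1838 P 8.34 F 9.13
1 25.24 nose 0.5684 0.1814 P 8.42 F 8.64
2 25.52 nose 0.5683 0.1791 P 7.70 F 8.68
3 25.79 nose 0.5684 0.1770 P 7.77 F 8.97
4 26.07 nose 0.5683 0.1749 P 8.16 F 8.97
5 26.34 nose 0.5683 0.1726 P 7.42 F 9.02
6 26.62 nose 0.5683 0.1707 P 8.10 F 9.41
7 26.89 nose 0.5683 0.1685 P 8.43 F 9.57
8 27.17 nose 0.5683 0.1661 P 8.44 F 9.30
9 27.44 nose 0.5683 0.1637 P 8.14 F 8.50
10 27.72 nose 0.5682 0.1615 P 7.62 F 8.90
11 27.99 nose 0.5682 0.1594 P 8.39 F 9.08
12 28.27 nose 0.5682 0.1571 P 7.84 F 9.11
13 28.54 nose 0.5682 0.1550 P 8.63 F 9.04
14 28.82 nose 0.5682 0.1525 P 7.60 F 8.57
15 29.09 nose 0.5682 0.1505 P 8.32 F 8.83
16 29.37 nose 0.5681 0.1482 P 7.69 F 8.74
17 29.64 nose 0.5682 0.1462 P 8.24 F 9.06
18 29.92 nose 0.5681 0.1439 P 7.62 F 8.87
19 30.19 nose 0.5681 0.1418 P 8.46 F 8.89
20 30.47 nose 0.5681 0.1395 P 7.79 F 9.04
21 30.74 nose 0.5681 0.1373 P 8.14 F 9.12
22 31.02 nose 0.5681 0.1351 P 8.33 F 8.94
23 31.29 nose 0.5680 0.1327 P 8.39 F 9.02
24 31.57 nose 0.5680 0.1304 P 7.63 F 8.82
25 31.84 nose 0.5680 0.1284 P 7.78 F 8.87
26 32.12 nose 0.5680 0.1263 P 7.81 F 8.80
27 32.39 nose 0.5680 0.1242 P 8.23 F 9.22
28 32.67 nose 0.5680 0.1219 P 7.89 F 9.24
29 32.94 nose 0.5680 0.1197 P 8.17 F 9.22
30 33.22 nose 0.5680 0.1175 P 7.54 F 9.36
31 33.49 nose 0.5680 0.1155 P 8.22 F 9.09
32 33.77 nose 0.5679 0.1132 P 8.55 F 9.33
33 34.04 nose 0.5679 0.1108 P 8.08 F 8.60
34 34.32 nose 0.5679 0.1086 P 7.43 F 8.96
35 34.59 nose 0.5679 0.1066 P 8.32 F 9.65
36 34.87 nose 0.5678 0.1043 P 8.27 F 9.20
37 35.14 nose 0.5678 0.1020 P 8.07 F 9.21
38 35.42 nose 0.5678 0.0997 P 7.69 F 9.14
39 35.69 nose 0.5678 0.0977 P 7.84 F 9.27
40 35.97 nose 0.5678 0.0955 P 7.70 F 9.42
end y
```

```bash
python3 - <<'E'
from feed import *
for k in range(3):
    robot.hold(.25); p,f=press(4); e=sense()["ee_pos"][:2]-D*U; print("hold",sense()["time"],e*1e3,p,f)
r=feed(22,.0012,stop_y=.07,fmax=10.9,ptar=8.0)
E
```

```text
hold 36.25 [567.805  95.529] 8.040730667476494 9.332819559064907
hold 36.5333 [567.809  95.537] 8.310846732027834 9.687476704196198
hold 36.8167 [567.788  95.547] 8.221523753711464 9.69773204845209
0 37.12 nose 0.5678 0.0946 P 8.05 F 10.24
1 37.39 nose 0.5678 0.0934 P 8.96 F 9.93
2 37.67 nose 0.5677 0.0918 P 8.08 F 8.75
3 37.94 nose 0.5677 0.0906 P 7.10 F 8.94
4 38.22 nose 0.5677 0.0898 P 8.36 F 9.83
5 38.49 nose 0.5677 0.0884 P 7.77 F 9.50
6 38.77 nose 0.5677 0.0873 P 8.35 F 9.50
7 39.04 nose 0.5677 0.0860 P 8.15 F 9.80
8 39.32 nose 0.5676 0.0847 P 7.66 F 9.41
9 39.59 nose 0.5677 0.0837 P 8.21 F 9.22
10 39.87 nose 0.5676 0.0824 P 7.75 F 9.76
11 40.14 nose 0.5677 0.0813 P 8.31 F 9.89
12 40.42 nose 0.5676 0.0800 P 7.93 F 9.60
13 40.69 nose 0.5676 0.0788 P 8.27 F 9.67
14 40.97 nose 0.5676 0.0775 P 7.66 F 10.32
15 41.24 nose 0.5676 0.0767 P 7.84 F 9.98
16 41.52 nose 0.5675 0.0767 P 8.22 F 11.85
end F
```

The block reached the stop at nose y=0.0767 (expected 0.077). The hold showed friction stays put (F is steady, no creep), so stop force ≈ F − 9.5. I'll ramp F to about 16.8 for roughly 7 N on the stop, keeping P at 8.

```bash
python3 - <<'E'
from feed import *
r=feed(9,.0008,fmax=16.5,ptar=8.0)
for k in range(3):
    robot.hold(.2); p,f=press(4); e=sense()["ee_pos"][:2]-D*U; print("hold",sense()["time"],e*1e3,p,f)
E
```

```text
0 41.82 nose 0.5674 0.0767 P 8.76 F 12.64
1 42.09 nose 0.5672 0.0766 P 7.93 F 13.66
2 42.37 nose 0.5672 0.0766 P 8.30 F 14.44
3 42.64 nose 0.5671 0.0765 P 8.62 F 16.12
4 42.92 nose 0.5670 0.0765 P 8.57 F 17.17
end F
hold 43.15 [567.007  76.445] 8.081560509437697 16.74671839439017
hold 43.3833 [566.988  76.446] 8.783161991160807 16.36545427532945
hold 43.6167 [566.995  76.45 ] 8.121494325600933 16.5024435877386
```

```bash
python3 - <<'E'
from arm import *
N=np.load("N.npy"); e=sense()["ee_pos"][:2]-D*U; print(N,e)
d=e-N; 
for k in range(4):
    N=N+d/4; robot.move_l(tcp(N,.02),max_speed=.03); print(press(2))
N=N+U*.03+[-.004,0]; robot.move_l(tcp(N,.02),max_speed=.06); print("free",press(),force())
robot.move_l(tcp(N,.10),max_speed=.2); print(sense()["time"],sense()["grip_width"])
robot.goto([.436,.0655,.10],ori(-.042,0)); s=sense(); print(s["time"],s["joints"],s["ee_pos"])
a=optics.camera("side")["img"];b=optics.camera("top")["img"]
A=cv2.resize(a[220:400,130:360],None,fx=1.7,fy=1.7,interpolation=2); B=cv2.resize(b[130:310,150:380],None,fx=1.7,fy=1.7,interpolation=2)
cv2.imwrite("pics/home.png",np.hstack([A,B])[:,:,::-1])
E
```

```text
[0.57  0.067] [0.567 0.076]
(np.float64(6.8807414245956995), np.float64(13.915957824065755))
(np.float64(4.46631771134176), np.float64(10.008908973818077))
(np.float64(3.385784294989941), np.float64(6.545173210684078))
(np.float64(2.2045657618719074), np.float64(4.098745944839401))
free (np.float64(-0.01723667669585308), np.float64(-0.1746414284772115)) [ 0.086 -0.303 -0.748]
45.9833 0.02167153165782493
46.5917 [ 0.076  0.776 -0.533  2.213  1.035  0.426 -1.357] [0.436 0.065 0.099]
```

View pics/home.png

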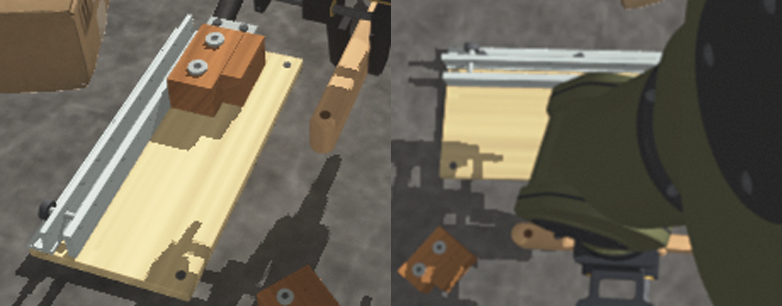

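The block stands home against the fence and stop (side view at about (215,65)), and the stick is still held level. Now I'll lay it down.

```bash
python3 - <<'E'
from arm import *
f0=force()[2]
robot.move_l([.436,.0655,.025],max_speed=.15)
z=.008; robot.move_l([.436,.0655,z],max_speed=.06); print(f0,z,force())
while z>.0042 and force()[2]<f0+1.5:
    z-=.001; robot.move_l([.436,.0655,z],max_speed=.03); print(z,force()[2],sense()["ee_pos"][2])
robot.release(); print(sense()["time"],sense()["grip_width"],force())
robot.move_l([.436,.0655,.08],max_speed=.1); robot.move_l([.436,.0655,.2],max_speed=.25)
p=[.229,-.50,.36]
robot.set_joints([.3,.4,-.5,1.9,.4,.7,-.6]); 
s=sense(); print(s["time"],s["ee_pos"],force())
robot.set_joints([1.1,.45,-.195,1.55,.157,.9,-.215]); print(sense()["time"],sense()["ee_pos"])
c=optics.camera("top");cv2.imwrite("pics/final.png",c["img"][:,:,::-1])
cv2.imwrite("pics/finalc.png",cv2.resize(c["img"][150:300,150:350],(800,600),interpolation=2)[:,:,::-1])
E
```

```text
-1.107747898644337 0.008 [-0.205  0.433 -1.489]
0.007 -1.0696501278936015 0.007161367368257034
0.006 -1.0324976784059232 0.005956424194893256
0.005 -1.3757952818709627 0.004948226237877561
0.004 -1.2223183877997141 0.003963429850929338
50.3583 0.08795106084324092 [ 0.037  0.057 -0.188]
52.725 [ 0.538 -0.035  0.327] [-0.301  0.107 -0.495]
54.825 [ 0.312 -0.559  0.396]
```

View pics/finalc.png

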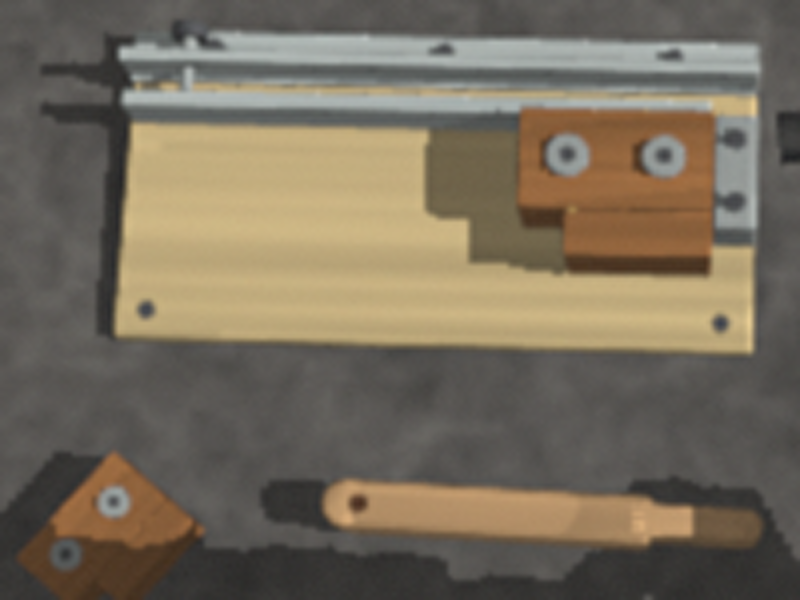

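The block is home and the stick is on the bench. However, the brown decoy's bushes look shifted by about 2 px from the first picture, so I'll check that numerically with the saved pictures, which costs no robot time.

```bash
python3 - <<'E'
from arm import *
c=dict(optics.camera("top"))
A=cv2.imread("pics/top0.png")[:,:,::-1]; B=cv2.imread("pics/final.png")[:,:,::-1]
def orange(im):
    m=cv2.inRange(cv2.cvtColor(np.ascontiguousarray(im),cv2.COLOR_RGB2HSV),(8,110,35),(17,255,255)); m[:,:140]=0;m[:255]=0;m[310:]=0;m[:,215:]=0
    k=max(cv2.findContours(cv2.morphologyEx(m,cv2.MORPH_CLOSE,np.ones((5,5))),0,2)[0],key=cv2.contourArea); return cv2.minAreaRect(k),cv2.contourArea(k)
for n,im in (("first",A),("last",B)): r,a=orange(im); print(n,r,a,rays(c,r[0],.04)[0])
P=lambda p: rays(c,np.array(p)/4+150-.375,.044)[:,:2]
print("decoy bushes first",P([(122,495),(69,543)]),"last",P([(113,502),(65,553)]))
k=rays(c,np.array([(520,109),(714,114),(711,256),(566,208)])/4+150-.375,.052)[:,:2]; print("block FL FR NR notch",k,"centre",(k[0]+k[2])/2)
d=k[0]-k[1];print("block yaw",np.arctan2(-d[0],d[1]))
big=lambda im:cv2.resize(np.ascontiguousarray(im[250:310,130:220]),(380,253),interpolation=2)
cv2.imwrite("pics/decoy.png",np.hstack([big(A),big(B)])[:,:,::-1])
# bystanders: difference of first and last outside the worked area
g=cv2.absdiff(cv2.cvtColor(np.ascontiguousarray(A[190:300,380:520]),7),cv2.cvtColor(np.ascontiguousarray(B[190:300,380:520]),7)); print("bystander diff px",(g>60).sum())
print(sense()["time"])
E
```

```text
first ((177.88818359375, 283.7955322265625), (30.18346405029297, 37.192359924316406), 47.290611267089844) 989.0 [0.421 0.268 0.04 ]
last ((176.87242126464844, 285.3310546875), (30.311601638793945, 36.37392044067383), 41.6335334777832) 962.0 [0.419 0.27  0.04 ]
decoy bushes first [[0.44  0.265]
 [0.418 0.287]] last [[0.436 0.268]
 [0.413 0.288]]
block FL FR NR notch [[0.62  0.092]
 [0.619 0.002]
 [0.552 0.003]
 [0.573 0.069]] centre [0.586 0.047]
block yaw -0.01240490001245503
bystander diff px 0
54.925
```

View pics/decoy.png

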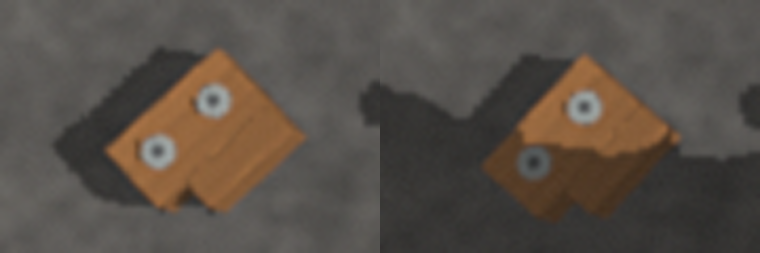

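The block is measured at home and the bystanders are unchanged. The decoy moved by about 3 mm. Going back to handle it would risk more harm than it would mend, so I'm signing off.

```bash
python3 - <<'E'
from workcell import order,sense
print(order.sign_off(),sense()["time"])
E
```

```text
the job is handed in; nothing more can be done
the job is handed in; nothing more can be done
```

The block is home against the fence and end stop, and the stick is back on the bench at its original place. I handed in at about 55 s of the 72 s allowed. One check failed: the small brown look-alike block got nudged.

**What I did:** I gripped the stick about 12 mm tip-ward of its middle and put its nose in the notch. I then pressed the block to the fence, which took about 30 mm of diagonal travel. Next I fed it roughly 117 mm along the fence under force control, pressed it home, drew back, laid the stick down and moved the arm clear.

**Forces:**

| | Measured at the wrist | Force on the surface |
|---|---|---|
| Fence, during the feed | 7.1–9.1 N | about the same |
| Fence, brief peak in the first press | 10.1 N | about 8 N after board friction |
| Stop, at the end | about 16.5 N along the feed | about 7 N after the 9.5 N sliding drag |

The stop force is inferred, not measured directly. It assumes the sliding drag still held once the block had stopped, and a hold test showed no creep.

**Last checks:**
- **Block:** its centre is at (0.586, 0.047), within 2 mm of the expected home position. Its yaw is −0.012 rad, against about −0.007 for the fence as felt, which is within measuring error.
- **Stick:** it lies about 70 mm clear of the board.
- **Bystanders:** the tin, tape and bottle are unchanged in the pictures.
- **Failed – look-alike block:** it moved about 3 mm and turned about 0.1 rad. It was still in place after I lowered the stick to the notch, so most likely a gripper finger brushed it during the press. I did not see the contact, and I left the block there rather than disturb it again.

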